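# Pull the kit tray home in its bay and swing the keeper over it

## Task

Drag the blue kit tray towards the robot by hooking its far lip, sliding it flat along the table with its parts still in it, until its front sits square and fully home against the grey stop bar with the yellow button pushed in; pull gently, never harder than 18 N. Then swing the red keeper arm across over the tray as far as it goes and let go. Leave the other things on the table where they are.

Things in the scene. Friction and masses are not known exactly. Their poses are not given: they have to be found in the camera images.
- tray: Open blue kit tray lying loose on the table, 150 mm deep (its x), 180 mm wide (its y), 45 mm high, walls 4 mm, one inner wall running along its x half-way across the width. Origin: centre of its underside. Its -x side is the front, which meets the stop bar; its +x side is the far wall. It weighs 0.55 to 0.9 kg and slides on the table with 2 to 7 N of friction.
- tray_lip (a point): Middle of the outer edge of the tray's far lip: a flat flange 4 mm thick (41 to 45 mm above the table) and 176 mm long along the tray's y, that stands 12 mm out beyond the tray's far wall. The point is 87 mm from the tray's origin along its +x, 43 mm above the table. The table beyond it is clear for 60 mm, so fingertips can be lowered there and drawn back against the lip.
- bay: The tray's bay, fixed to the table: two aluminium rails (14 mm high), inner faces 122 mm either side of its centre line, from 170 to 26 mm on the robot's side of the origin, and the keeper's steel post. Origin on the table, on the centre line; x points away from the robot (the tray is pulled towards -x), y to the left. Home: the tray within 30 mm of the centre line and square to the bay.
- bar_range (a point): Middle of the range in which the rigid grey stop bar (40 mm high, 236 mm wide, across the rails) may be clamped: 75 mm along -x from the bay's origin, 20 mm up. The bar's face stands up to 40 mm before or behind this point; its place is NOT measured: find it by feel (sharp rise of the pull) or see it. At home the tray's origin is 75 mm beyond the bar's face.
- stop_button (a joint): How far the yellow button (40 x 14 mm, mid stop bar) is pushed in, m: 0 free, standing 6 mm out of the bar's face; about 0.006 when the tray's front lies against the bar. Its spring takes only 0.6 to 1.5 N, less than the tray's friction, so the tray stays when let go.
- keeper (a joint): Angle of the red keeper arm about its upright pivot, rad: 0 points along the bay's +x (swung out), pi/2 points along the bay's -y, across above the tray; it stops at 1.65 and starts between -0.3 and 0.25. Seen from above it closes clockwise. It stays where it is left (about 0.06 N m of friction). Closed means beyond 1.4.
- keeper_pivot (a point): Point on the keeper's pivot axis at the height of its knob's middle; 140 mm along +y from the bay's origin.
- keeper_knob (a point): Centre of the upright black knob on the keeper's free end: a cylinder 20 mm in diameter and 40 mm tall, from 64 to 104 mm above the table, 90 mm from the pivot axis. The arm under it is 14 mm wide, 56 to 64 mm above the table, so it passes 11 mm above the tray's rim. The knob can be pinched or pushed from above.
- tray_wheel_c (a point): Centre of a black wheel with yellow hub (48 mm diameter, 18 mm high) lying loose in the tray's left (+y) half; it must stay in the tray.
- tray_motor_c (a point): Centre of a white gear motor (61 x 22 x 20 mm) lying loose in the tray's right half; it must stay in the tray.
- wheel_c (a point): Bystander: centre of a black wheel with orange hub, 60 mm diameter, 22 mm high.
- screwdriver_grip (a point): Bystander: grip of a blue screwdriver lying on the table.
- board_c (a point): Bystander: green circuit board, 50 x 36 x 11 mm.
- battery_box_c (a point): Bystander: white battery box with two orange cells, 68 x 50 x 18 mm.
- motor_c (a point): Bystander: white gear motor on the table, 61 x 22 x 20 mm.
Things that resemble listed ones, but are neither listed nor needed, are in the scene too. Of the things shaped like the tray, the blue one is meant.

How it is judged:
By the outcome, as a careful person would: the job done as asked, in the order asked, and still so for the second after the job is handed in, with the robot touching nothing.
It also fails if it takes over 64 s, if anything falls off the work surface, if the arm or the gripper's body presses on something with over 40 N, if the wrist force passes 120 N, or if a joint passes its speed limit or range.

## Robot

A 6-joint arm with a two-finger parallel gripper is mounted at the origin on the work surface. World frame = base frame: x ahead of the robot, y to its left, z up, the work surface at z = 0. Lengths are in mm, angles in degrees, forces in N, time in s.
With the tool pointing down it reaches from about 350 to 775 mm from the base axis. Payload 7.3 kg.
Tool frame: the origin (TCP) lies between the finger pads; the fingertips stand 25 mm ahead of it and the grasp point (between the pads) lies 6 mm ahead of it (ctrl.tip_reach is the distance from the TCP to the fingertips, in mm); x points along the fingers, y is the direction in which the jaws open and shut, and the axes are right-handed (so a half turn about x gives the same grasp; the last joint's range is limited). The gripper opens to 92 mm and grips with 3 to 60 N. Pads are 19 mm wide; open, the fingers measure 130 mm over their backs; the gripper's body (75 mm by 190 mm) begins 47 mm behind the grasp point.
Start: joints at [55.233, 19.595, 87.324, -0, 73.075, -8.365], TCP at [233.437, 470.266, 251.741] pointing down, gripper open.
Joint ranges: [-145.02, 145.02], [-44.19, 115.74], [2.07, 154.8], [-57.11, 237.11], [16.16, 152.29], [-177.93, 177.93]. Speed limits (degrees/s): [147.25, 147.25, 180, 180, 180, 180].

## Interface

Orientations are given as [roll, pitch, yaw] about the fixed x, y, z axes, in that order (R = Rz(yaw) Ry(pitch) Rx(roll)).
In Python, from cell import ctrl, optics, job gives the robot as it stands. The module is installed in compiled form; this text tells all that it offers.
- The arm moves only by the tool arm_command, never from a script. Its argument "moves" is a list of rows, each an object with "xyz": the shift along the tool's x, y, z in cm, a list of three; "twist": the turn, a rotation vector about the tool's x, y, z in degrees, a list of three; "grip": the closure, from -1 (fully open) to 1 (shut), so that 0 is half open. A call has 1 to 12 rows; each row shifts and turns the commanded pose from where the row before left it, along the tool's axes as they then stand; what a row does not reach is not made up. A row lasts 1/12 s, in which the tool goes at most 41.7 mm and 7.16 degrees, less where a joint would pass 70% of its speed; a pose out of reach is approached as far as the arm can. A call with a gripper value outside its range is refused whole. The fingers move at their own pace and stop on an object; "grip_force" is the grip in N (left out, the last holds). Time passes only in rows, so rows that do not move let the fingers close. It gives the time, the measured TCP pose, the force and the opening at its end, in the units of the state.
- ctrl.state(): the state, without advancing time (a new reading comes with each control period).
- optics.camera(name): name is "scene" or "side" or "wrist"; returns the picture (420x560x3 uint8, red, green, blue); there is no depth.
- optics.camera_info(name): a dict with "vertical_fov" (degrees; the focal length in pixels is half the picture's height over the tangent of half this angle, whatever the lens; pixels are square), "cx", "cy" (the principal point, pixels), "position" and "rotation" of the camera in the world; the wrist camera has in their place "tool_from_camera" (4x4, takes a point from camera to tool coordinates, whose origin is the TCP and whose axes are the tool frame's). Camera axes: x right, y up, looking along -z (the intrinsics and any distortion apply to the point x, -y, -z); pixel columns grow to the right and rows downward; lengths in mm; the calibration is good to about 2 mm. The wrist camera is an equidistant fisheye: a pixel r from the principal point sees the ray r / f radians off the axis. A picture is of the moment at which its call begins: read the wrist's pose just before it. camera_info takes no time and is no camera call.
- job.job_done(): hands the job in, once; it reports no verdict.
The state is a dict: "time": time; "joints": joint angles; "qvel": joint speeds; "joint_efforts": joint torques, N m; "tool_pos": TCP position; "orientation": TCP orientation; "contact_force": force on the tool from outside, world axes, zero at the start; "wrist_torque": the same for the moment, N m; "width": finger opening in mm.
Only numpy, scipy, OpenCV 4.12 (cv2) and the standard library are available. Lean on these libraries where they do the work, as an engineer would, in place of code of your own. Each camera call takes 0.05 s, during which the arm holds its last target.

## Working session

There is one attempt and no reset: what is moved stays moved. The work goes in short steps, Python scripts to look and compute and a tool call to move; the robot and the scene stay as the last step left them, time stands still between calls to the robot, and variables do not carry over. Pictures are saved under pics/ and viewed, and the job is handed in when it is done.

Besides the shell and the picture viewer there is one more tool, called in YAML: its name, and indented under it one key for each argument. arm_command: Moves the arm, as the interface text tells. Its arguments: {"type":"object","properties":{"moves":{"type":"array"},"grip_force":{"type":"number"}},"required":["moves"]}

```bash
mkdir -p pics
python3 - <<'E'
from cell import ctrl, optics, job
import cv2
s=ctrl.state();print({k:s[k] for k in('time','tool_pos','orientation','contact_force','width')},ctrl.tip_reach)
for n in('scene','side','wrist'):
    i=optics.camera_info(n);print(n,i)
    cv2.imwrite(f'pics/{n}0.png',optics.camera(n)[:,:,::-1])
E
```

```text
{'time': 0.0, 'tool_pos': array([233.22451027, 469.93878006, 251.060206  ]), 'orientation': array([ -97.6166697 ,   89.9130176 , -124.01879664]), 'contact_force': array([0.75828412, 0.06009006, 0.30423225]), 'width': 91.77598474173438} 25.0
scene {'vertical_fov': 44.89452823196396, 'cx': 275.4580554252756, 'cy': 209.55260506476853, 'position': array([1304.4582766 ,  217.52562145,  800.42529889]), 'rotation': array([ 50.30675144,   1.06974265, 101.6730692 ])}
side {'vertical_fov': 48.82700881790418, 'cx': 280.20676920731506, 'cy': 211.1451788215172, 'position': array([200.25931728, 883.49451315, 854.88557997]), 'rotation': array([  49.75514216,    1.00585923, -162.14532619])}
wrist {'vertical_fov': 65.70646984690485, 'cx': 279.58285987604074, 'cy': 206.23542439544164, 'tool_from_camera': array([[-5.75016959e-05,  2.93730679e-01, -9.55888218e-01,
        -1.32266643e+02],
       [ 9.99999926e-01,  3.79882168e-04,  5.65770709e-05,
         8.34459099e-02],
       [ 3.79743310e-04, -9.55888144e-01, -2.93730679e-01,
        -7.95615769e+01],
       [ 0.00000000e+00,  0.00000000e+00,  0.00000000e+00,
         1.00000000e+00]])}
```

View pics/scene0.png

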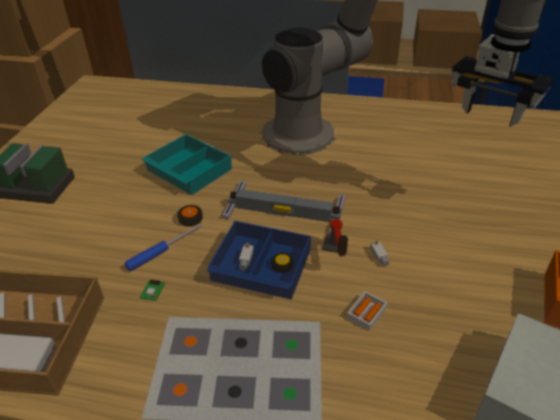

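View pics/side0.png

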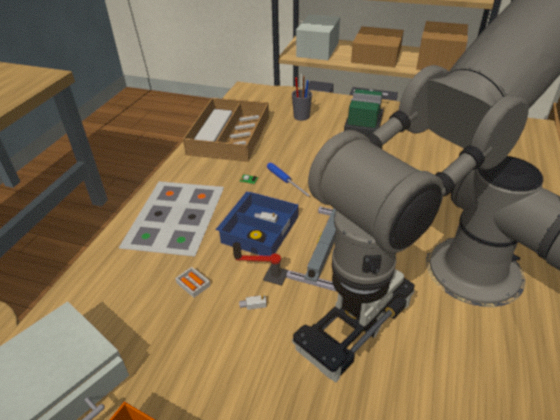

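View pics/wrist0.png

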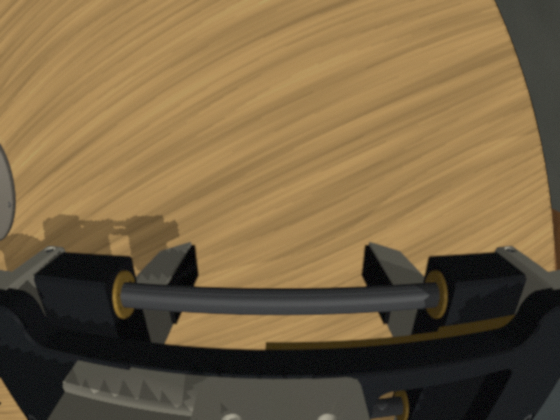

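The scene view shows the navy-blue tray at about (262,258), with a white motor at (247,255) and a yellow-hub wheel at (283,261). A teal tray at (188,162) has the same shape but is empty and not blue. The grey bar is at (285,206) with its yellow button at (283,209), and the red keeper and knob are at (338,238). I'll confirm with enlarged crops.

```bash
cat > h.py <<'E'
import numpy as np, cv2
from scipy.spatial.transform import Rotation as R
from cell import ctrl, optics, job
def cam(n):
    i=optics.camera_info(n); f=210/np.tan(np.radians(i['vertical_fov']/2))
    return f,i['cx'],i['cy'],np.array(i['position']),R.from_euler('xyz',i['rotation'],degrees=True).as_matrix()
def ray(n,u,v):
    f,cx,cy,p,M=cam(n); d=M@np.array([(u-cx)/f,-(v-cy)/f,-1]); return p,d/np.linalg.norm(d)
def onz(n,u,v,z):
    p,d=ray(n,u,v); return p+d*(z-p[2])/d[2]
def tri(a,b):
    p,d=ray('scene',*a);q,e=ray('side',*b)
    t=np.linalg.lstsq(np.c_[d,-e],q-p,rcond=None)[0]; A=p+d*t[0];B=q+e*t[1]; return (A+B)/2,np.linalg.norm(A-B)
def proj(n,X):
    f,cx,cy,p,M=cam(n); c=(np.atleast_2d(X)-p)@M; return np.c_[cx-f*c[:,0]/c[:,2],cy+f*c[:,1]/c[:,2]]
def crop(src,x,y,w,h,k,out):
    im=cv2.imread(src)[y:y+h,x:x+w]; cv2.imwrite(out,cv2.resize(im,None,fx=k,fy=k,interpolation=cv2.INTER_CUBIC))
E
python3 - <<'E'
from h import *
crop('pics/scene0.png',200,170,200,150,4,'pics/sc1.png')
crop('pics/side0.png',200,170,200,150,4,'pics/si1.png')
E
```

```text
(no output)
```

View pics/sc1.png

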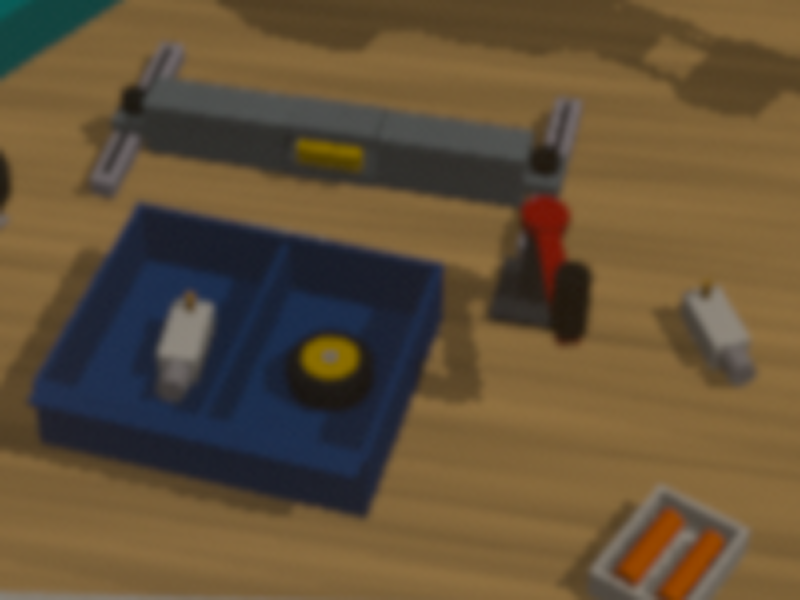

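View pics/si1.png

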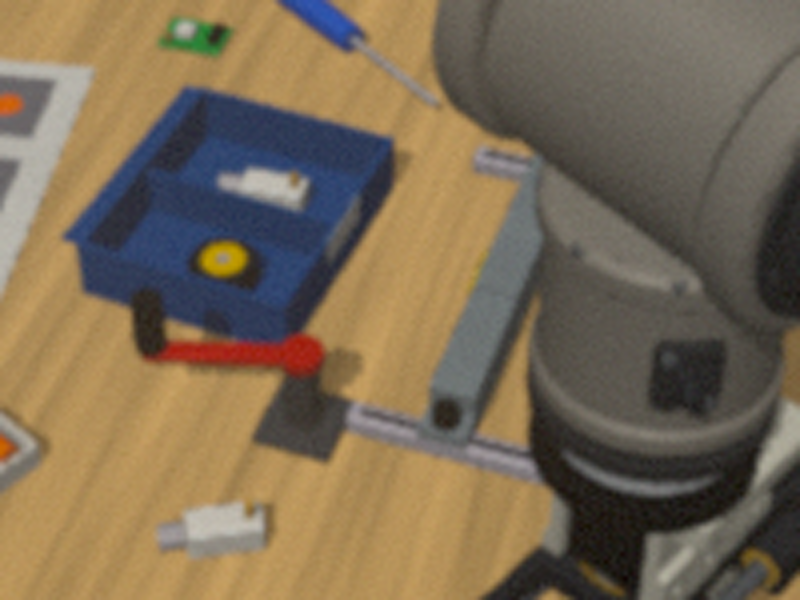

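Run:
```python
from h import *
from scipy.optimize import least_squares
px=lambda x,y:((x+.5)/4-.5+200,(y+.5)/4-.5+170)
print('rim z=45 scene')
for nm,c,p in [('FR','scene',(137,205)),('FL','scene',(442,265)),('lipR','scene',(33,390)),('lipL','scene',(365,475)),('FR','side',(393,140)),('lipR','side',(188,88)),('lipL','side',(68,237)),('FL','side',(283,338))]:
    print(nm,c,onz(c,*px(*p),45).round(1))
print('bar top z40')
for nm,c,p in [('-y','scene',(143,108)),('+y','scene',(532,157)),('+y','side',(433,388)),('-y?','side',(530,165))]:
    print(nm,c,onz(c,*px(*p),40).round(1))
print('button z20', onz('scene',*px(330,155),20))
print('pivot top ~68', onz('scene',*px(546,213),66),onz('side',*px(302,355),66),tri(px(546,213),px(302,355)))
print('knob top 104', onz('scene',*px(574,272),104),onz('side',*px(148,297),104),tri(px(574,272),px(148,297)))
print('wheel',tri(px(330,357),px(222,258)),'motor',tri(px(185,330),px(270,188)))
print('rail ends z14',onz('scene',*px(103,188),14),onz('scene',*px(175,45),14),onz('scene',*px(570,100),14),onz('side',*px(355,410),14))
for nm,c,p in [('batt','scene',(665,555)),('motorB','scene',(718,330))]: print(nm,onz(c,*px(*p),15))
print('paper top edge',onz('scene',172,318,0),onz('scene',322,321,0))
```

```text
rim z=45 scene
FR scene [472.3 -65.3  45. ]
FL scene [490.4 112.4  45. ]
lipR scene [622.3 -79.6  45. ]
lipL scene [647.2  98.2  45. ]
FR side [469.1 -63.5  45. ]
lipR side [625.7 -77.7  45. ]
lipL side [643.9  92.4  45. ]
FL side [480.4 138.6  45. ]
bar top z40
-y scene [379.5 -87.3  40. ]
+y scene [383.4 149.3  40. ]
+y side [383.1 147.4  40. ]
-y? side [374.1 -70.3  40. ]
button z20 [379.19063218  27.89562155  20.        ]
pivot top ~68 [461.29051873 164.76526513  66.        ] [457.91556308 167.84630362  66.        ] (array([458.67945236, 164.90796848,  63.33994204]), np.float64(0.8614663876420816))
knob top 104 [547.07049051 186.2906765  104.        ] [545.82427646 184.1300113  104.        ] (array([546.03302303, 185.4568683 , 104.01375037]), np.float64(2.158144894671909))
wheel (array([549.90824903,  61.27531773,  23.60560347]), np.float64(0.415175344598358)) motor (array([543.43700433, -19.47744412,  21.01060682]), np.float64(3.1843253617027187))
rail ends z14 [ 426.87946517 -101.00759741   14.        ] [279.91602188 -94.48578519  14.        ] [292.04227688 163.70281918  14.        ] [429.48509334 155.18309549  14.        ]
batt [644.56038428 246.49701282  15.        ]
motorB [482.3980176  264.16859072  15.        ]
paper top edge [ 727.45107589 -125.21034772    0.        ] [6.79222689e+02 1.65616838e+02 1.13686838e-13]
```

```bash
cat >> h.py <<'E'
def tool():
    s=ctrl.state(); return np.array(s['tool_pos']),R.from_euler('xyz',s['orientation'],degrees=True).as_matrix(),s
def traypts(x,y,yaw):
    L=[]
    for X in(-75,75):
        for Y in(-90,90):
            for Z in(0,45): L.append((X,Y,Z))
    for Y in(-88,88):
        for Z in(41,45): L.append((87,Y,Z))
    L=np.array(L,float); a=np.radians(yaw); M=np.array([[np.cos(a),-np.sin(a),0],[np.sin(a),np.cos(a),0],[0,0,1]])
    return L@M.T+[x,y,0]
def hullmask(n,P,k=4):
    h=cv2.convexHull(proj(n,P).astype(np.float32)); m=np.zeros((420*k,560*k),np.uint8)
    cv2.fillConvexPoly(m,np.round((h+.5)*k-.5).astype(np.int32),1); return cv2.resize(m.astype(np.float32),(560,420),interpolation=cv2.INTER_AREA)
def traymask(im,roi):
    hsv=cv2.cvtColor(im,cv2.COLOR_BGR2HSV); m=cv2.inRange(hsv,(105,110,25),(125,255,160))
    q=np.zeros_like(m); x,y,w,h=roi; q[y:y+h,x:x+w]=m[y:y+h,x:x+w]
    q=cv2.morphologyEx(q,cv2.MORPH_OPEN,np.ones((3,3)))
    n,l,st,_=cv2.connectedComponentsWithStats(q); i=1+st[1:,4].argmax(); q=(l==i).astype(np.uint8)
    h=cv2.convexHull(np.argwhere(q)[:,::-1].astype(np.int32)); o=np.zeros(m.shape,np.uint8); cv2.fillConvexPoly(o,h,1); return o.astype(np.float32)
def fittray(ims,x0):
    from scipy.optimize import minimize
    ms={n:traymask(*v) for n,v in ims.items()}
    def c(p): return sum(np.abs(hullmask(n,traypts(*p))-ms[n]).sum() for n in ms)
    s=np.array([[0,0,0],[10,0,0],[0,10,0],[0,0,4.]])
    r=minimize(c,x0,method='Nelder-Mead',options=dict(initial_simplex=np.array(x0)+s,xatol=.05,fatol=.1)); return r.x,r.fun,{n:m.sum() for n,m in ms.items()},ms
E
python3 - <<'E'
from h import *
p,M,s=tool();print(p,M.round(3))
sc=cv2.imread('pics/scene0.png');si=cv2.imread('pics/side0.png')
r=dict(scene=(sc,(200,215,120,85)),side=(si,(210,185,95,75)))
for k in(['scene','side'],['scene'],['side']):
    f=fittray({n:r[n] for n in k},[548,18,-6]);print(k,f[0].round(2),f[1],f[2])
f=fittray(r,[548,18,-6])
out=[]
for n in r:
    im=cv2.resize(r[n][0],None,fx=1,fy=1); 
    for m,col in((f[3][n],(0,255,0)),(hullmask(n,traypts(*f[0]))>.5,(0,0,255))):
        cs,_=cv2.findContours(m.astype(np.uint8),0,1); cv2.drawContours(im,cs,-1,col,1)
    x,y,w,h=r[n][1]; out.append(cv2.resize(im[180:320,195:325],(400,430),interpolation=cv2.INTER_NEAREST))
cv2.imwrite('pics/fit.png',np.hstack(out))
E
```

```text
[233.27335059 470.03311959 251.19453044] [[-0.001  0.445  0.896]
 [-0.001  0.896 -0.445]
 [-1.    -0.001 -0.   ]]
['scene', 'side'] [533.71  13.74  -2.55] 2280.375 {'scene': np.float32(4550.0), 'side': np.float32(2397.0)}
['scene'] [535.21  15.18  -3.83] 991.0 {'scene': np.float32(4550.0)}
['side'] [546.2   -3.76   7.28] 1103.0625 {'side': np.float32(2397.0)}
```

View pics/fit.png

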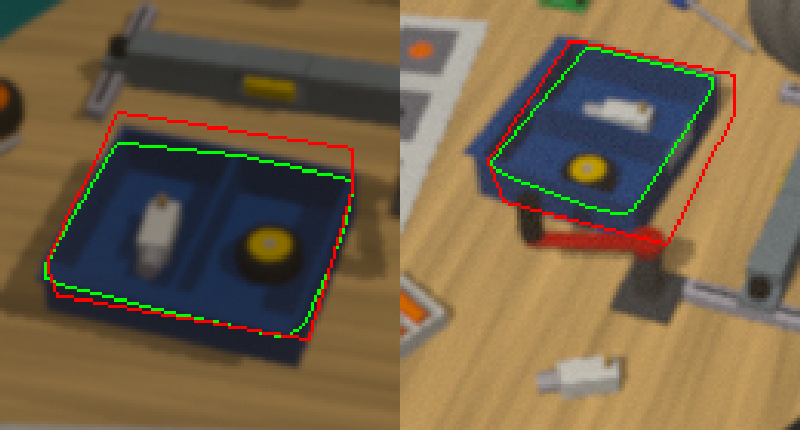

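```bash
python3 - <<'E'
s=open('h.py').read()
s=s.replace("hsv=cv2.cvtColor(im,cv2.COLOR_BGR2HSV); m=cv2.inRange(hsv,(105,110,25),(125,255,160))","b=cv2.GaussianBlur(im,(3,3),0).astype(float); m=((b[:,:,0]>1.25*b[:,:,2]+4)&(b[:,:,0]>1.1*b[:,:,1])).astype(np.uint8)")
open('h.py','w').write(s)
E
cat > fit.py <<'E'
from h import *
import sys
sc=cv2.imread('pics/scene0.png');si=cv2.imread('pics/side0.png')
r=dict(scene=(sc,(200,215,120,85)),side=(si,(210,185,95,75)))
for k in(['scene','side'],['scene'],['side']):
    f=fittray({n:r[n] for n in k},[548,18,-6]);print(k,f[0].round(2),f[1],f[2])
f=fittray(r,[548,18,-6])
out=[]
for n in r:
    im=cv2.resize(r[n][0],None,fx=1,fy=1); 
    for m,col in((f[3][n],(0,255,0)),(hullmask(n,traypts(*f[0]))>.5,(0,0,255))):
        cs,_=cv2.findContours(m.astype(np.uint8),0,1); cv2.drawContours(im,cs,-1,col,1)
    out.append(cv2.resize(im[180:320,195:325],(400,430),interpolation=cv2.INTER_NEAREST))
cv2.imwrite('pics/fit2.png',np.hstack(out))
E
python3 fit.py
```

```text
['scene', 'side'] [551.09  14.11  -5.76] 864.3125 {'scene': np.float32(5261.0), 'side': np.float32(3257.0)}
['scene'] [549.35  14.67  -5.43] 409.375 {'scene': np.float32(5261.0)}
['side'] [552.21  11.76  -3.97] 404.125 {'side': np.float32(3257.0)}
```

View pics/fit2.png

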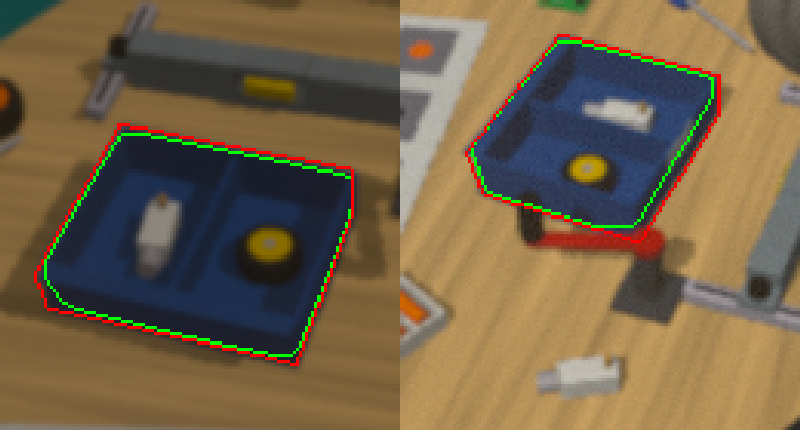

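Both fits agree that the tray is at about (550.5, 14, yaw -5.5°). The bar face is near x = 381 and the bay centre line near y = 25-30. I'll move to a viewpoint over the bay.

arm_command:
  moves:
    - {"xyz": [-0.4, -2.6, 2.8], "twist": [0, 0, 0], "grip": -1}
    - {"xyz": [-0.4, -2.6, 2.8], "twist": [0, 0, 0], "grip": -1}
    - {"xyz": [-0.4, -2.6, 2.8], "twist": [0, 0, 0], "grip": -1}
    - {"xyz": [-0.4, -2.6, 2.8], "twist": [0, 0, 0], "grip": -1}
    - {"xyz": [-0.4, -2.6, 2.8], "twist": [0, 0, 0], "grip": -1}
    - {"xyz": [-0.4, -2.6, 2.8], "twist": [0, 0, 0], "grip": -1}
    - {"xyz": [-0.4, -2.6, 2.8], "twist": [0, 0, 0], "grip": -1}
    - {"xyz": [-0.4, -2.6, 2.8], "twist": [0, 0, 0], "grip": -1}
    - {"xyz": [-0.4, -2.6, 2.8], "twist": [0, 0, 0], "grip": -1}
    - {"xyz": [-0.4, -2.6, 2.8], "twist": [-7, 0, 0], "grip": -1}
    - {"xyz": [0, 0, 0], "twist": [-7, 0, 0], "grip": -1}
    - {"xyz": [0, 0, 0], "twist": [-7, 0, 0], "grip": -1}

```text
time: 1.15
tool_pos: [367.2, 117.3, 291.1]
orientation: [-7.1, 90.0, -13.6]
contact_force: [-0.7, 0.7, -0.2]
width: 91.8
```

Run:
```python
from h import *
p,M,s=tool();print(s['time'],p.round(1),M.round(3),s['contact_force'])
cv2.imwrite('pics/w1.png',optics.camera('wrist')[:,:,::-1]);np.savez('w1.npz',p=p,M=M)
```

```text
1.15 [367.2 117.3 291.1] [[ 0.     0.113  0.994]
 [-0.     0.994 -0.113]
 [-1.    -0.     0.   ]] [-0.71304629  0.74428671 -0.20993234]
```

View pics/w1.png

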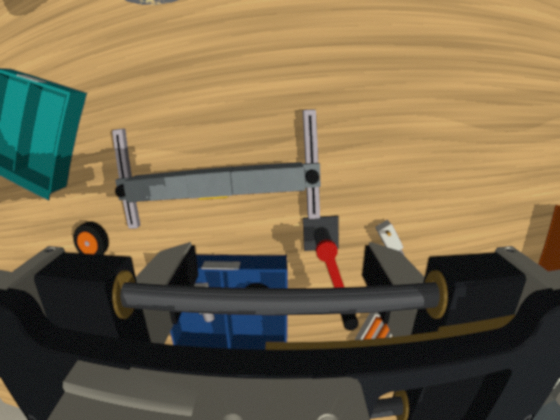

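The wrist view shows the bay from above: bar from (125,190) to (318,178), rails at (125,178) and (311,160), keeper pivot at (327,250), knob at (350,322), and the tray at (230,300).

Run:
```python
from h import *
crop('pics/w1.png',100,95,260,195,3,'pics/w1c.png')
```

```text
(no output)
```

View pics/w1c.png

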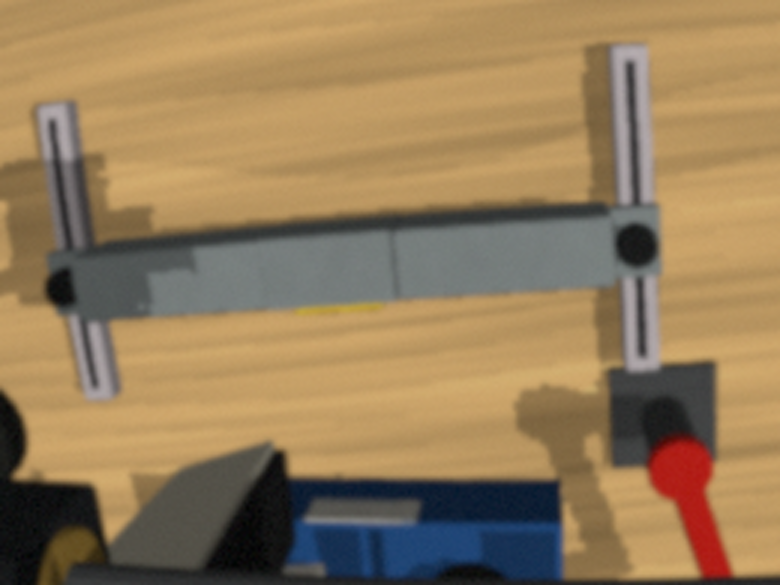

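```bash
cat >> h.py <<'E'
def wonz(u,v,z,p,M):
    i=optics.camera_info('wrist'); f=210/np.tan(np.radians(i['vertical_fov']/2)); T=np.array(i['tool_from_camera'])
    a,b=u-i['cx'],v-i['cy']; r=np.hypot(a,b); t=r/f; k=np.sin(t)/r
    d=M@(T[:3,:3]@np.array([a*k,-b*k,-np.cos(t)])); o=p+M@T[:3,3]
    return o+d*(z-o[2])/d[2]
E
python3 - <<'E'
from h import *
d=np.load('w1.npz');p,M=d['p'],d['M']
for n,x,y,z in[('barface L',105,319,40),('barface R',610,288,40),('mid',393,300,40),('button',338,308,27),('railR top',37,104,14),('railR topb',75,102,14),('railR bot',85,400,14),('railR botb',118,392,14),('railL top',610,46,14),('railL topb',647,44,14),('railL bot',625,371,14),('railL botb',660,370,14),('pivot',680,467,68),('trayFL',559,482,45),('trayFR',300,481,45)]:
    print(n,wonz((x+.5)/3-.5+100,(y+.5)/3-.5+95,z,p,M).round(1))
print('knob',wonz(350,322,104,p,M))
E
```

```text
barface L [376.4 -75.6  40. ]
barface R [388.8 143.5  40. ]
mid [383.6  54.8  40. ]
button [387.5  28.1  27. ]
railR top [ 277.8 -103.1   14. ]
railR topb [280.7 -83.   14. ]
railR bot [ 421.  -111.1   14. ]
railR botb [418.7 -91.7  14. ]
railL top [292.2 155.1  14. ]
railL topb [292.9 170.6  14. ]
railL bot [434.3 147.8  14. ]
railL botb [435.7 163.4  14. ]
pivot [458.6 163.7  68. ]
trayFL [470.3 113.8  45. ]
trayFR [458.4   1.1  45. ]
knob [544.18105934 184.51351907 104.        ]
```

arm_command:
  moves:
    - {"xyz": [0.9, -0.8, 3.1], "twist": [0, 0, 0], "grip": -1}
    - {"xyz": [0.9, -0.8, 3.1], "twist": [0, 0, 0], "grip": -1}
    - {"xyz": [0.9, -0.8, 3.1], "twist": [0, 0, 0], "grip": -1}
    - {"xyz": [0.9, -0.8, 3.1], "twist": [0, 0, 0], "grip": -1}
    - {"xyz": [0.9, -0.8, 3.1], "twist": [0, 0, 0], "grip": -1}
    - {"xyz": [0.9, -0.8, 3.1], "twist": [0, 0, 0], "grip": -1}
    - {"xyz": [0.9, -0.8, 3.1], "twist": [0, 0, 0], "grip": -1}
    - {"xyz": [0.9, -0.8, 3.1], "twist": [0, 0, 0], "grip": -1}
    - {"xyz": [0.9, -0.8, 3.1], "twist": [0, 0, 0], "grip": -1}
    - {"xyz": [0.9, -0.8, 3.1], "twist": [-1, 0, 0], "grip": -1}
    - {"xyz": [0, 0, 0], "twist": [0, 0, 0], "grip": -1}

```text
time: 2.12
tool_pos: [668.1, 1.9, 196.2]
orientation: [-170.1, 89.8, -175.9]
contact_force: [-1.9, 0.5, -0.1]
width: 92.1
```

Run:
```python
from h import *
p,M,s=tool();print(s['time'],p.round(1),M.round(3),s['contact_force'],s['joints'])
cv2.imwrite('pics/sc2.png',optics.camera('scene')[:,:,::-1])
cv2.imwrite('pics/si2.png',optics.camera('side')[:,:,::-1])
crop('pics/sc2.png',140,110,240,210,3,'pics/sc2c.png')
crop('pics/si2.png',150,110,240,180,3,'pics/si2c.png')
```

```text
2.1167 [668.1   1.9 196.2] [[-0.004  0.101  0.995]
 [-0.     0.995 -0.101]
 [-1.    -0.001 -0.003]] [-1.92537975  0.53187179 -0.12080048] [-6.38353595e+00  3.73716319e+01  6.64677715e+01 -3.79326584e-02
  7.63591515e+01 -9.05676651e+01]
```

View pics/sc2c.png

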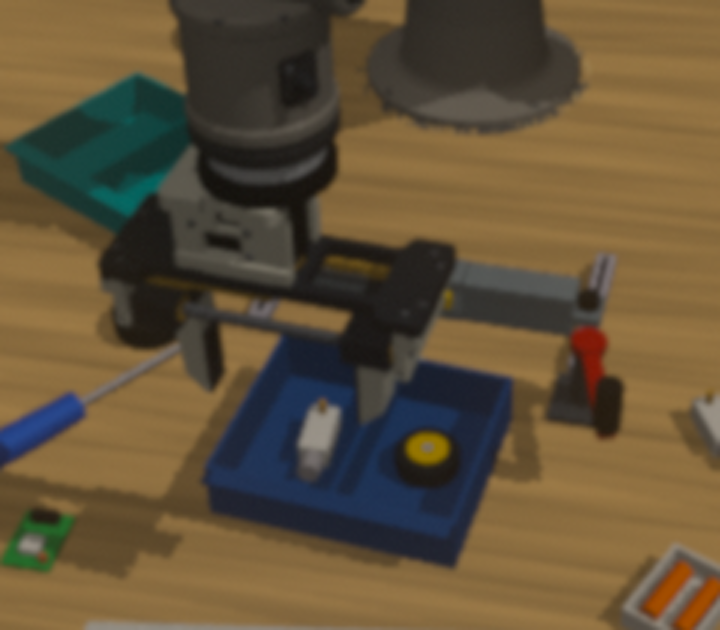

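View pics/si2c.png

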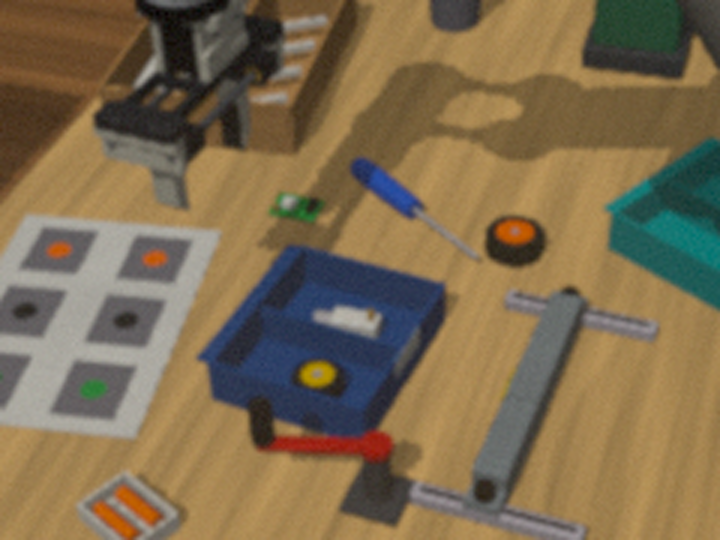

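Run:
```python
from h import *
px=lambda x,y,ox=150,oy=110:((x+.5)/3-.5+ox,(y+.5)/3-.5+oy)
print('tip side',onz('side',*px(172,205),171), 'scene tip L',onz('scene',*px(375,420,140),171),'tipR',onz('scene',*px(205,388,140),171))
for q in[(476,470),(553,297)]: print('bar',onz('side',*px(*q),40))
for q in[(203,357),(290,248),(443,285)]: print('tray',onz('side',*px(*q),45))
```

```text
tip side [675.18658388  48.0857355  171.        ] scene tip L [676.49147211  56.25916457 171.        ] tipR [668.33723867 -51.23381955 171.        ]
bar [382.2781003  146.13325131  40.        ]
bar [371.30992761 -80.85333961  40.        ]
tray [642.41629705  91.10413618  45.        ]
tray [625.2861302  -74.39143209  45.        ]
tray [470.49500666 -62.85201424  45.        ]
```

arm_command:
  moves:
    - {"xyz": [2, 0, 0], "twist": [0, 0, 0], "grip": -1}
    - {"xyz": [2, 0, 0], "twist": [0, 0, 0], "grip": -1}
    - {"xyz": [2, 0, 0], "twist": [0, 0, 0], "grip": -1}
    - {"xyz": [2, 0, 0], "twist": [0, 0, 0], "grip": -1}
    - {"xyz": [2, 0, 0], "twist": [0, 0, 0], "grip": -1}
    - {"xyz": [2, 0, 0], "twist": [0, 0, 0], "grip": -1}
    - {"xyz": [1.5, 0, 0], "twist": [0, 0, 0], "grip": -1}
    - {"xyz": [1, 0, 0], "twist": [0, 0, 0], "grip": -1}
    - {"xyz": [0.5, 0, 0], "twist": [0, 0, 0], "grip": -1}
    - {"xyz": [0, 0, 0], "twist": [0, 0, 0], "grip": -1}

```text
time: 3.05
tool_pos: [664.6, 4.6, 50.8]
orientation: [173.1, 89.9, 167.5]
contact_force: [-0.1, -0.3, -0.2]
width: 91.8
```

Run:
```python
from h import *
p,M,s=tool();print(s['time'],p.round(1),M.round(3),s['contact_force'],s['wrist_torque'])
cv2.imwrite('pics/si3.png',optics.camera('side')[:,:,::-1])
crop('pics/si3.png',150,110,240,180,3,'pics/si3c.png')
```

```text
3.05 [664.6   4.6  50.8] [[-0.001  0.098  0.995]
 [ 0.     0.995 -0.098]
 [-1.     0.    -0.001]] [-0.05831016 -0.31761659 -0.24586924] [ 0.06272597  0.01708367 -0.01512637]
```

View pics/si3c.png

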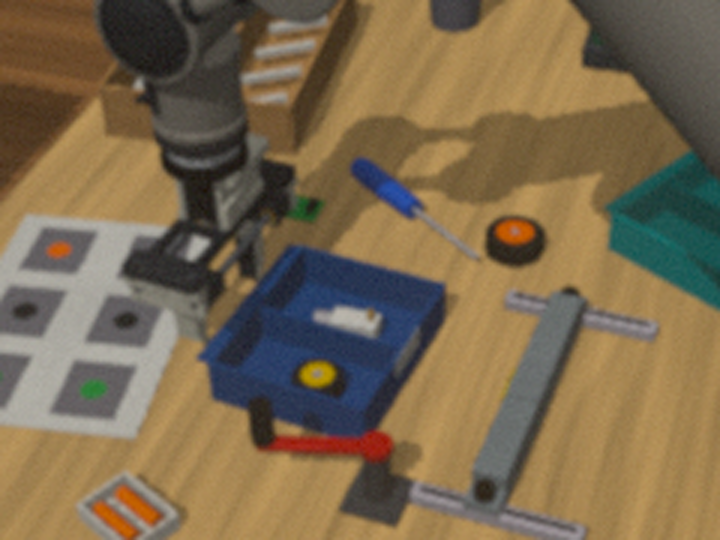

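arm_command:
  moves:
    - {"xyz": [0.3, 0, -0.3], "twist": [0, 0, 0], "grip": -1}
    - {"xyz": [0.3, 0, -0.3], "twist": [0, 0, 0], "grip": -1}
    - {"xyz": [0, 0, -0.3], "twist": [0, 0, 0], "grip": -1}
    - {"xyz": [0, 0, -0.2], "twist": [0, 0, 0], "grip": -1}
    - {"xyz": [0, 0, -0.2], "twist": [0, 0, 0], "grip": -1}
    - {"xyz": [0, 0, -0.2], "twist": [0, 0, 0], "grip": -1}
    - {"xyz": [0, 0, -0.2], "twist": [0, 0, 0], "grip": -1}

```text
time: 3.68
tool_pos: [649.2, 5.7, 45.5]
orientation: [5.3, 89.8, -0.3]
contact_force: [3.7, 0.2, -1.1]
width: 91.9
```

arm_command:
  moves:
    - {"xyz": [0, 0, -0.2], "twist": [0, 0, 0], "grip": -1}
    - {"xyz": [0, 0, -0.2], "twist": [0, 0, 0], "grip": -1}
    - {"xyz": [0, 0, -0.2], "twist": [0, 0, 0], "grip": -1}

```text
time: 3.93
tool_pos: [643.0, 6.1, 45.5]
orientation: [-1.3, 89.9, -6.9]
contact_force: [4.8, -1.0, 0.1]
width: 92.0
```

arm_command:
  moves:
    - {"xyz": [0, 0, -0.2], "twist": [0, 0, 0], "grip": -1}
    - {"xyz": [0, 0, -0.2], "twist": [0, 0, 0], "grip": -1}
    - {"xyz": [0, 0, -0.2], "twist": [0, 0, 0], "grip": -1}

```text
time: 4.18
tool_pos: [637.0, 6.6, 45.5]
orientation: [-0.8, 89.9, -6.4]
contact_force: [5.7, -0.4, -0.1]
width: 91.9
```

arm_command:
  moves:
    - {"xyz": [0, -0.01, -0.2], "twist": [-0.2, 0, 0], "grip": -1}
    - {"xyz": [0, -0.01, -0.2], "twist": [-0.2, 0, 0], "grip": -1}
    - {"xyz": [0, -0.01, -0.2], "twist": [-0.2, 0, 0], "grip": -1}
    - {"xyz": [0, -0.01, -0.2], "twist": [-0.2, 0, 0], "grip": -1}
    - {"xyz": [0, -0.01, -0.2], "twist": [-0.2, 0, 0], "grip": -1}
    - {"xyz": [0, -0.01, -0.2], "twist": [-0.2, 0, 0], "grip": -1}
    - {"xyz": [0, 0, -0.2], "twist": [-0.2, 0, 0], "grip": -1}
    - {"xyz": [0, 0, -0.2], "twist": [-0.2, 0, 0], "grip": -1}
    - {"xyz": [0, 0, -0.2], "twist": [-0.2, 0, 0], "grip": -1}
    - {"xyz": [0, 0, -0.2], "twist": [-0.2, 0, 0], "grip": -1}

```text
time: 5.02
tool_pos: [617.0, 7.9, 45.4]
orientation: [8.0, 89.9, 4.4]
contact_force: [4.9, 0.7, -0.7]
width: 91.7
```

arm_command:
  moves:
    - {"xyz": [0, 0, -0.2], "twist": [-0.1, 0, 0], "grip": -1}
    - {"xyz": [0, 0, -0.2], "twist": [-0.1, 0, 0], "grip": -1}
    - {"xyz": [0, 0, -0.2], "twist": [-0.1, 0, 0], "grip": -1}
    - {"xyz": [0, 0, -0.2], "twist": [-0.1, 0, 0], "grip": -1}
    - {"xyz": [0, 0, -0.2], "twist": [-0.1, 0, 0], "grip": -1}
    - {"xyz": [0, 0, -0.2], "twist": [0, 0, 0], "grip": -1}
    - {"xyz": [0, 0, -0.2], "twist": [0, 0, 0], "grip": -1}
    - {"xyz": [0, 0, -0.2], "twist": [0, 0, 0], "grip": -1}
    - {"xyz": [0, 0, -0.2], "twist": [0, 0, 0], "grip": -1}
    - {"xyz": [0, 0, -0.2], "twist": [0, 0, 0], "grip": -1}

```text
time: 5.85
tool_pos: [597.0, 8.9, 45.5]
orientation: [-1.4, 89.9, -4.5]
contact_force: [5.3, 0.1, -0.5]
width: 91.8
```

Run:
```python
from h import *
p,M,s=tool();print(s['time'],p.round(1),M.round(3),s['contact_force'],s['wrist_torque'])
cv2.imwrite('pics/si4.png',optics.camera('side')[:,:,::-1]);cv2.imwrite('pics/w4.png',optics.camera('wrist')[:,:,::-1])
crop('pics/si4.png',150,110,240,180,3,'pics/si4c.png')
```

```text
5.85 [597.    8.9  45.5] [[ 0.002  0.054  0.999]
 [-0.     0.999 -0.054]
 [-1.    -0.     0.002]] [ 5.30818928  0.08404969 -0.51847677] [ 0.04859301 -0.81464924 -0.08955827]
```

View pics/si4c.png

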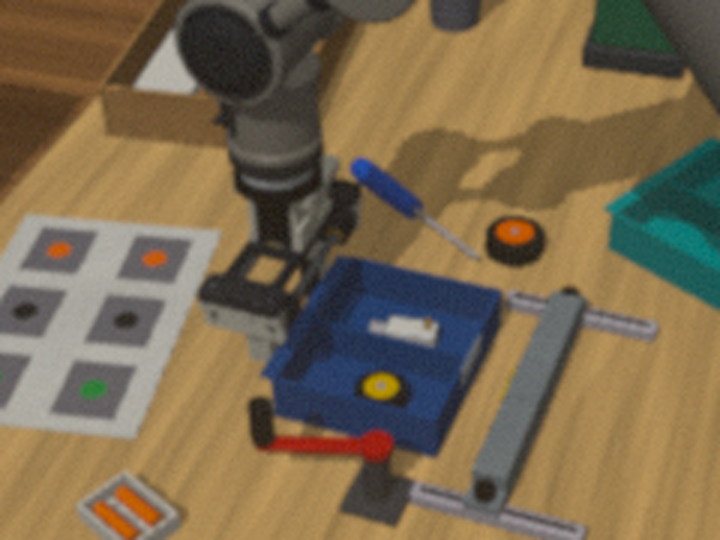

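View pics/w4.png

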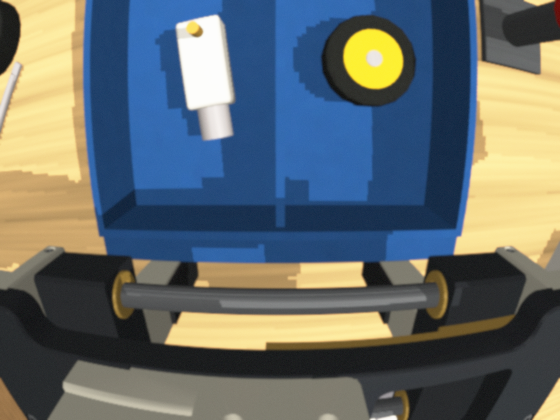

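Both fingertips lie squarely against the lip, the wheel and motor are inside, and the pull is about 5 N.

arm_command:
  moves:
    - {"xyz": [0, 0, -0.2], "twist": [0, 0, 0], "grip": -1}
    - {"xyz": [0, 0, -0.2], "twist": [0, 0, 0], "grip": -1}
    - {"xyz": [0, 0, -0.2], "twist": [0, 0, 0], "grip": -1}
    - {"xyz": [0, 0, -0.2], "twist": [0, 0, 0], "grip": -1}
    - {"xyz": [0, 0, -0.2], "twist": [0, 0, 0], "grip": -1}
    - {"xyz": [0, 0, -0.2], "twist": [0, 0, 0], "grip": -1}
    - {"xyz": [0, 0, -0.2], "twist": [0, 0, 0], "grip": -1}
    - {"xyz": [0, 0, -0.2], "twist": [0, 0, 0], "grip": -1}
    - {"xyz": [0, 0, -0.2], "twist": [0, 0, 0], "grip": -1}
    - {"xyz": [0, 0, -0.2], "twist": [0, 0, 0], "grip": -1}
    - {"xyz": [0, 0, -0.2], "twist": [0, 0, 0], "grip": -1}
    - {"xyz": [0, 0, -0.2], "twist": [0, 0, 0], "grip": -1}

```text
time: 6.95
tool_pos: [573.2, 10.2, 45.5]
orientation: [-2.7, 89.9, -5.8]
contact_force: [5.5, -0.4, 0.3]
width: 91.9
```

arm_command:
  moves:
    - {"xyz": [0, 0, -0.2], "twist": [0, 0, 0], "grip": -1}
    - {"xyz": [0, 0, -0.2], "twist": [0, 0, 0], "grip": -1}
    - {"xyz": [0, 0, -0.2], "twist": [0, 0, 0], "grip": -1}
    - {"xyz": [0, 0, -0.1], "twist": [0, 0, 0], "grip": -1}
    - {"xyz": [0, 0, -0.1], "twist": [0, 0, 0], "grip": -1}

```text
time: 7.37
tool_pos: [565.2, 10.6, 45.4]
orientation: [-3.1, 89.9, -6.2]
contact_force: [5.2, -0.9, -0.2]
width: 91.7
```

Run:
```python
from h import *
p,M,s=tool();print(s['time'],p.round(1),M.round(3),s['contact_force'],s['wrist_torque'])
cv2.imwrite('pics/si5.png',optics.camera('side')[:,:,::-1])
crop('pics/si5.png',220,170,120,120,5,'pics/si5c.png')
```

```text
7.3667 [565.2  10.6  45.4] [[ 0.002  0.054  0.999]
 [-0.     0.999 -0.054]
 [-1.    -0.     0.002]] [ 5.20564526 -0.90642868 -0.24408801] [ 0.02972431 -0.82572975 -0.03191566]
```

View pics/si5c.png

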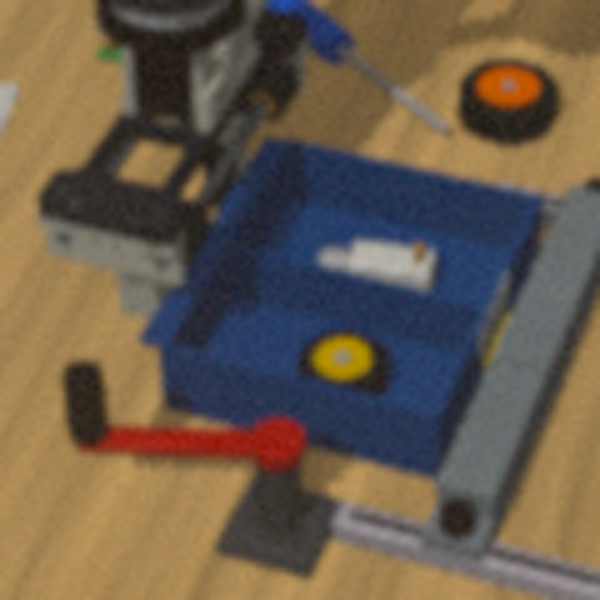

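arm_command:
  moves:
    - {"xyz": [0, 0, -0.1], "twist": [0, 0, 0], "grip": -1}
    - {"xyz": [0, 0, -0.1], "twist": [0, 0, 0], "grip": -1}
    - {"xyz": [0, 0, -0.1], "twist": [0, 0, 0], "grip": -1}
    - {"xyz": [0, 0, -0.1], "twist": [0, 0, 0], "grip": -1}

```text
time: 7.75
tool_pos: [561.3, 10.8, 45.5]
orientation: [-3.1, 89.9, -6.2]
contact_force: [6.3, -1.4, -0.0]
width: 91.9
```

arm_command:
  moves:
    - {"xyz": [0, 0, -0.05], "twist": [0, 0, 0], "grip": -1}
    - {"xyz": [0, 0, -0.05], "twist": [0, 0, 0], "grip": -1}

```text
time: 7.92
tool_pos: [560.4, 10.9, 45.4]
orientation: [-2.4, 89.9, -5.5]
contact_force: [6.4, -0.0, 0.4]
width: 91.9
```

arm_command:
  moves:
    - {"xyz": [0, 0, -0.05], "twist": [0, 0, 0], "grip": -1}
    - {"xyz": [0, 0, -0.05], "twist": [0, 0, 0], "grip": -1}

```text
time: 8.08
tool_pos: [559.5, 10.9, 45.5]
orientation: [-2.5, 89.9, -5.6]
contact_force: [5.5, -0.1, 0.1]
width: 91.8
```

arm_command:
  moves:
    - {"xyz": [0, 0, -0.05], "twist": [0, 0, 0], "grip": -1}
    - {"xyz": [0, 0, -0.05], "twist": [0, 0, 0], "grip": -1}

```text
time: 8.25
tool_pos: [558.5, 11.0, 45.5]
orientation: [-2.4, 89.9, -5.5]
contact_force: [6.6, 0.4, -0.0]
width: 91.7
```

arm_command:
  moves:
    - {"xyz": [0, 0, -0.05], "twist": [0, 0, 0], "grip": -1}
    - {"xyz": [0, 0, -0.05], "twist": [0, 0, 0], "grip": -1}

```text
time: 8.42
tool_pos: [557.6, 11.0, 45.5]
orientation: [-3.1, 89.9, -6.2]
contact_force: [6.0, -0.2, 0.0]
width: 91.7
```

arm_command:
  moves:
    - {"xyz": [0, 0, -0.05], "twist": [0, 0, 0], "grip": -1}
    - {"xyz": [0, 0, -0.05], "twist": [0, 0, 0], "grip": -1}

```text
time: 8.58
tool_pos: [556.6, 11.1, 45.5]
orientation: [-3.0, 89.9, -6.1]
contact_force: [6.7, 0.8, -0.6]
width: 91.9
```

arm_command:
  moves:
    - {"xyz": [0, 0, -0.05], "twist": [0, 0, 0], "grip": -1}
    - {"xyz": [0, 0, -0.05], "twist": [0, 0, 0], "grip": -1}

```text
time: 8.75
tool_pos: [555.7, 11.1, 45.5]
orientation: [-2.3, 89.8, -5.4]
contact_force: [5.8, 0.6, -1.6]
width: 91.4
```

arm_command:
  moves:
    - {"xyz": [0, 0, -0.05], "twist": [0, 0, 0], "grip": -1}

```text
time: 8.83
tool_pos: [555.6, 11.2, 45.5]
orientation: [-1.0, 89.8, -4.1]
contact_force: [9.3, 0.6, -2.3]
width: 92.1
```

arm_command:
  moves:
    - {"xyz": [0, 0, -0.05], "twist": [0, 0, 0], "grip": -1}

```text
time: 8.92
tool_pos: [555.6, 11.2, 45.6]
orientation: [-0.4, 89.7, -3.5]
contact_force: [10.2, 1.5, -2.7]
width: 92.2
```

arm_command:
  moves:
    - {"xyz": [0, 0, -0.03], "twist": [0, 0, 0], "grip": -1}

```text
time: 9.0
tool_pos: [555.5, 11.3, 45.7]
orientation: [-0.4, 89.7, -3.5]
contact_force: [9.9, 1.0, -2.4]
width: 92.1
```

Run:
```python
from h import *
p,M,s=tool();print(s['time'],p.round(2),M.round(3),s['contact_force'],s['wrist_torque'])
cv2.imwrite('pics/si6.png',optics.camera('side')[:,:,::-1])
crop('pics/si6.png',220,170,120,120,5,'pics/si6c.png')
```

```text
9.0 [555.49  11.27  45.71] [[ 0.005  0.054  0.999]
 [-0.     0.999 -0.054]
 [-1.    -0.     0.005]] [ 9.85655984  0.99260504 -2.44891716] [ 0.18946216 -1.61587355  0.21252765]
```

View pics/si6c.png

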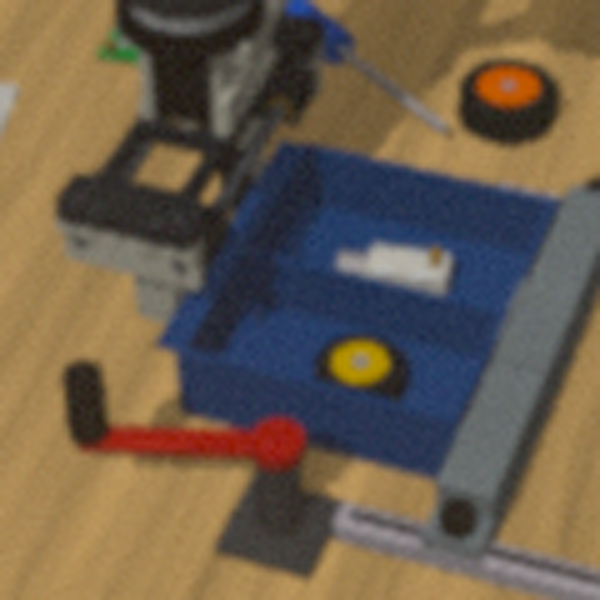

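arm_command:
  moves:
    - {"xyz": [0, 0, 0], "twist": [-0.4, 0, 0], "grip": -1}

```text
time: 9.13
tool_pos: [555.3, 11.6, 45.6]
orientation: [8.5, 89.7, 5.8]
contact_force: [11.0, 2.2, -3.3]
width: 91.4
```

Run:
```python
from h import *
p,M,s=tool();print(s['time'],p.round(2),M[:,1:].round(4),s['contact_force'],s['wrist_torque'])
```

```text
9.1333 [555.35  11.61  45.63] [[ 4.800e-02  9.988e-01]
 [ 9.988e-01 -4.800e-02]
 [ 7.000e-04  4.900e-03]] [11.00995101  2.2162807  -3.28943818] [ 0.30705037 -1.77565363 -0.65326803]
```

arm_command:
  moves:
    - {"xyz": [0, 0, -0.03], "twist": [0, 0, 0], "grip": -1}

```text
time: 9.22
tool_pos: [555.3, 11.6, 45.7]
orientation: [8.6, 89.7, 5.8]
contact_force: [10.9, 3.3, -3.2]
width: 91.9
```

Run:
```python
from h import *
p,M,s=tool();print(s['time'],p.round(2),M[:,1:].round(4),s['contact_force'],s['wrist_torque'])
```

```text
9.2167 [555.32  11.64  45.66] [[ 4.830e-02  9.988e-01]
 [ 9.988e-01 -4.830e-02]
 [ 8.000e-04  5.600e-03]] [10.9161897   3.33589996 -3.18960381] [ 0.27309823 -1.67273431 -0.60436353]
```

The pull rises sharply against the bar at x≈555.5 and stays at 11 N or less. A small twist swings the reaction from one finger to the other without turning the tray, so the tray is flush. I'll back off and raise the arm to inspect.

arm_command:
  moves:
    - {"xyz": [0, 0, 0.1], "twist": [0.3, 0, 0], "grip": -1}
    - {"xyz": [0, 0, 0.2], "twist": [0, 0, 0], "grip": -1}
    - {"xyz": [0, 0, 0.5], "twist": [0, 0, 0], "grip": -1}
    - {"xyz": [0, 0, 0.8], "twist": [0, 0, 0], "grip": -1}
    - {"xyz": [0, 0, 0.8], "twist": [0, 0, 0], "grip": -1}
    - {"xyz": [-2, 0, 0.5], "twist": [0, 0, 0], "grip": -1}
    - {"xyz": [-3, 0, 0], "twist": [0, 0, 0], "grip": -1}
    - {"xyz": [-3, 0, 0], "twist": [0, 0, 0], "grip": -1}
    - {"xyz": [-3, 0, 0], "twist": [0, 0, 0], "grip": -1}
    - {"xyz": [-3, 0, 0], "twist": [0, 0, 0], "grip": -1}
    - {"xyz": [-2, 0, 0], "twist": [0, 0, 0], "grip": -1}

```text
time: 10.13
tool_pos: [582.9, 9.7, 208.1]
orientation: [-4.4, 89.8, -7.4]
contact_force: [-0.1, -0.2, -0.3]
width: 91.8
```

Run:
```python
from h import *
p,M,s=tool();print(s['time'],p.round(2),M.round(4),s['contact_force'])
for n in('side','scene','wrist'): cv2.imwrite(f'pics/{n}7.png',optics.camera(n)[:,:,::-1])
np.savez('w7.npz',p=p,M=M)
crop('pics/side7.png',220,170,130,110,5,'pics/si7c.png')
crop('pics/scene7.png',200,170,160,120,5,'pics/sc7c.png')
```

```text
10.1333 [582.93   9.68 208.13] [[ 2.900e-03  5.230e-02  9.986e-01]
 [-4.000e-04  9.986e-01 -5.230e-02]
 [-1.000e+00 -2.000e-04  2.900e-03]] [-0.12000527 -0.19791268 -0.30694499]
```

View pics/si7c.png

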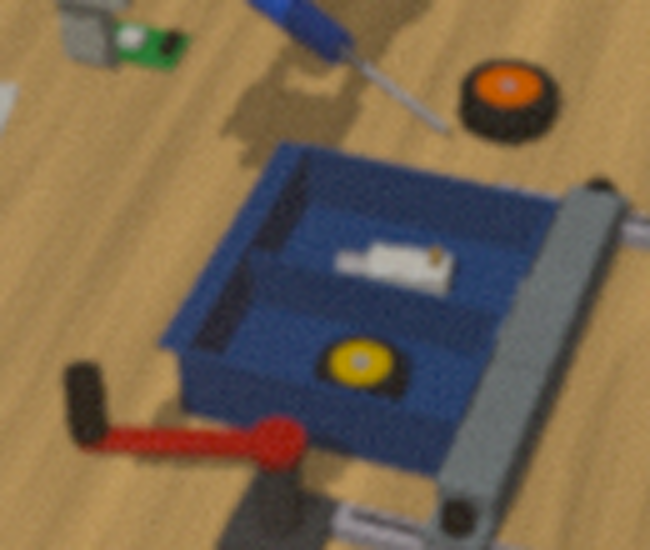

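View pics/sc7c.png

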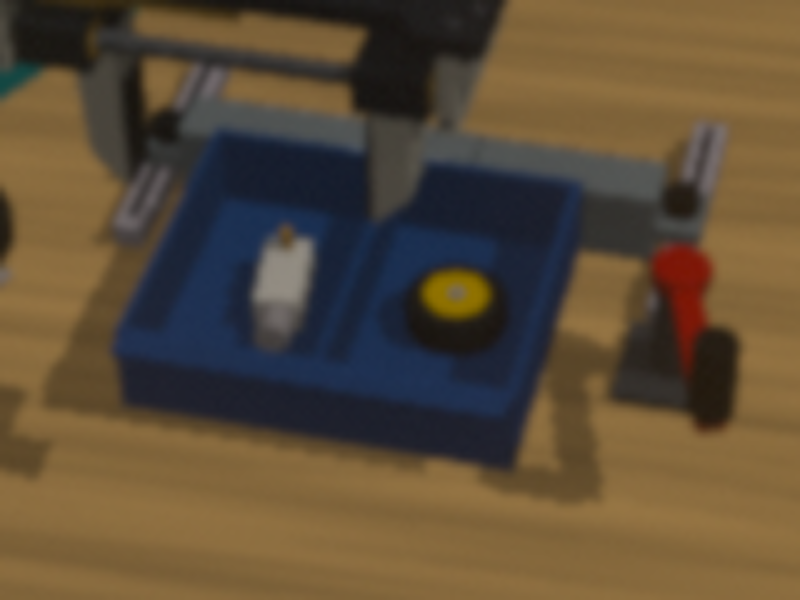

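View pics/wrist7.png

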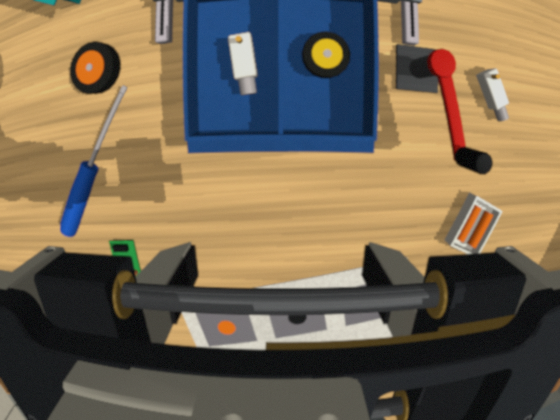

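The tray is flat against the bar, with the wheel and motor still in it. The knob is at about (545.5,185) and the pivot at (458.6,164.5), so the arm is at +13.5° in world and must end near -97.6°. I'll go above the knob with the tool z radial.

arm_command:
  moves:
    - {"xyz": [0, 3.4, -0.9], "twist": [0, 0, 0], "grip": -1}
    - {"xyz": [0, 3.4, -0.9], "twist": [0, 0, 0], "grip": -1}
    - {"xyz": [0, 3.5, -0.9], "twist": [0, 0, 0], "grip": -1}
    - {"xyz": [0, 3.5, -1.0], "twist": [0, 0, 0], "grip": -1}
    - {"xyz": [0, 3.5, -1.0], "twist": [0, 0, 0], "grip": -1}
    - {"xyz": [0, 0, 0], "twist": [-5.5, 0, 0], "grip": -1}
    - {"xyz": [0, 0, 0], "twist": [-5.5, 0, 0], "grip": -1}
    - {"xyz": [0, 0, 0], "twist": [-5.5, 0, 0], "grip": -1}
    - {"xyz": [0, 0, 0], "twist": [0, 0, 0], "grip": -1}
    - {"xyz": [0, 0, 0], "twist": [0, 0, 0], "grip": -1}

```text
time: 11.12
tool_pos: [543.5, 185.0, 203.5]
orientation: [176.4, 89.8, -170.3]
contact_force: [-0.4, 0.2, 0.5]
width: 91.7
```

Run:
```python
from h import *
p,M,s=tool();print(s['time'],p.round(2),M.round(4),s['contact_force'])
for n in('side','scene','wrist'): cv2.imwrite(f'pics/{n}8.png',optics.camera(n)[:,:,::-1])
np.savez('w8.npz',p=p,M=M)
crop('pics/side8.png',200,130,160,140,5,'pics/si8c.png')
crop('pics/scene8.png',200,170,160,120,5,'pics/sc8c.png')
d=np.load('w7.npz')
for u,v in((190,152),(374,152)): print('lip',wonz(u,v,45,d['p'],d['M']).round(1))
```

```text
11.1167 [543.54 184.97 203.52] [[-2.800e-03 -2.307e-01  9.730e-01]
 [-5.000e-04  9.730e-01  2.307e-01]
 [-1.000e+00  2.000e-04 -2.900e-03]] [-0.3542178   0.23884763  0.46449847]
lip [537.2 -71.8  45. ]
lip [546.2 100.2  45. ]
```

View pics/si8c.png

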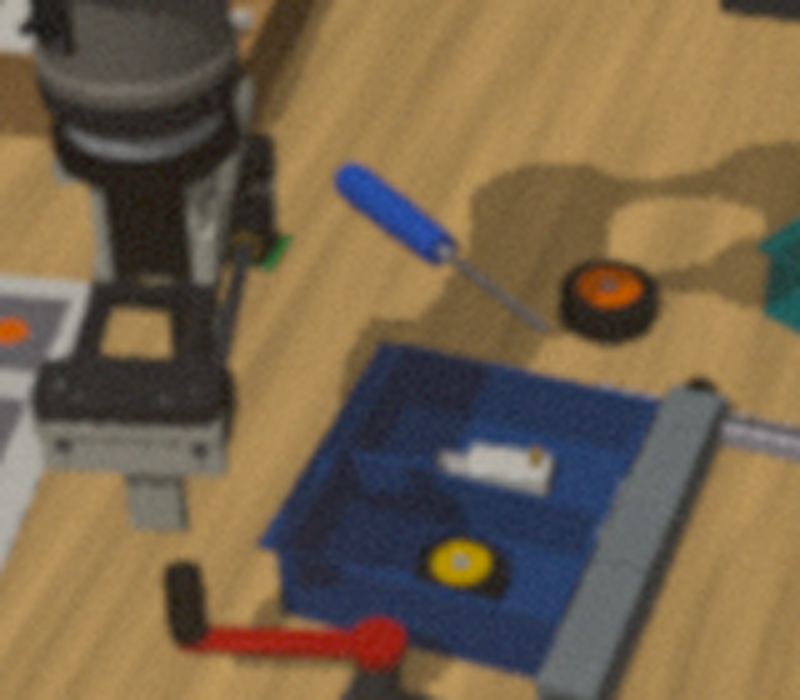

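View pics/sc8c.png

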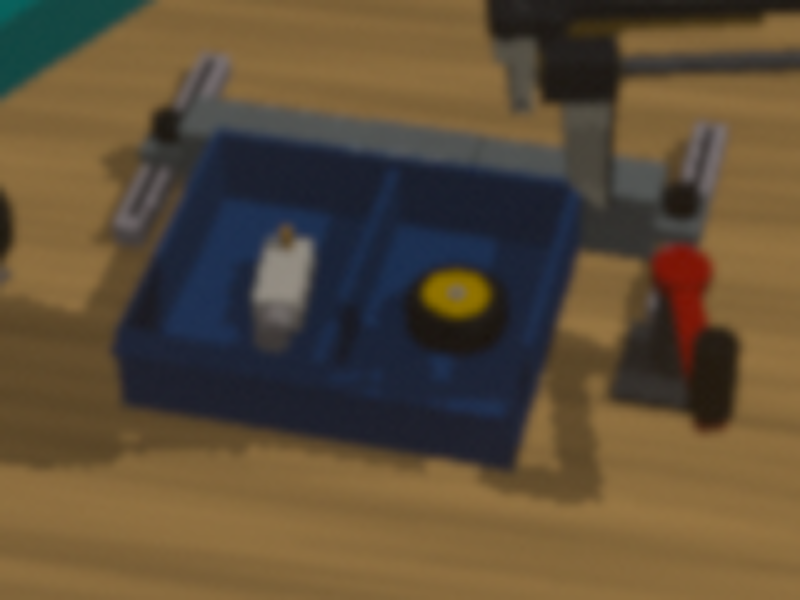

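View pics/wrist8.png

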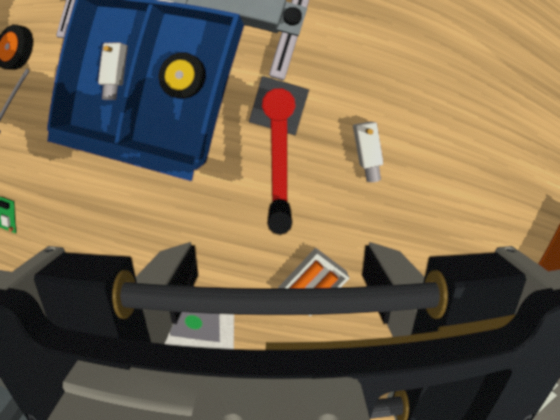

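The wrist view shows the knob at (280,218) and the pivot at (279,104), both in the tool's mid-plane between the fingers. The tray's front edge lies along the bar.

Run:
```python
from h import *
d=np.load('w8.npz');p,M=d['p'],d['M']
print('knobtop',wonz(280,223,104,p,M).round(1),'pivot',wonz(279,104,68,p,M).round(1))
for z in(104,):print('knob two-view',tri((200+714/5,170+340/5),(200+183/5,130+575/5)))
```

```text
knobtop [548.1 186.4 104. ] pivot [461.7 165.1  68. ]
knob two-view (array([545.5932767 , 185.56266323, 101.62596234]), np.float64(0.24332189780212193))
```

arm_command:
  moves:
    - {"xyz": [2, 0, 0.3], "twist": [0, 0, 0], "grip": -1}
    - {"xyz": [2, 0, 0], "twist": [0, 0, 0], "grip": -1}
    - {"xyz": [2, 0, 0], "twist": [0, 0, 0], "grip": -1}
    - {"xyz": [2, 0, 0], "twist": [0, 0, 0], "grip": -1}
    - {"xyz": [1.5, 0, 0], "twist": [0, 0, 0], "grip": -1}
    - {"xyz": [1.1, 0, 0], "twist": [0, 0, 0], "grip": -1}
    - {"xyz": [0, 0, 0], "twist": [0, 0, 0], "grip": 0.35}
    - {"xyz": [0, 0, 0], "twist": [0, 0, 0], "grip": 0.35}
    - {"xyz": [0, 0, 0], "twist": [0, 0, 0], "grip": 0.35}
    - {"xyz": [0, 0, 0], "twist": [0, 0, 0], "grip": 0.35}
    - {"xyz": [0, 0, 0], "twist": [0, 0, 0], "grip": 0.35}
    - {"xyz": [0, 0, 0], "twist": [0, 0, 0], "grip": 0.35}
  grip_force: 5

```text
time: 12.27
tool_pos: [547.3, 185.9, 99.8]
orientation: [-0.0, 89.9, 13.5]
contact_force: [0.1, -0.6, -0.5]
width: 56.5
```

Run:
```python
from h import *
p,M,s=tool();print(s['time'],p.round(2),M[:,2].round(4),s['contact_force'],s['width'])
for n in('side','wrist'): cv2.imwrite(f'pics/{n}9.png',optics.camera(n)[:,:,::-1])
crop('pics/side9.png',200,180,120,110,5,'pics/si9c.png')
```

```text
12.2667 [547.32 185.87  99.84] [0.9724 0.2334 0.0015] [ 0.11388816 -0.60576715 -0.45850899] 56.53596409355953
```

View pics/si9c.png

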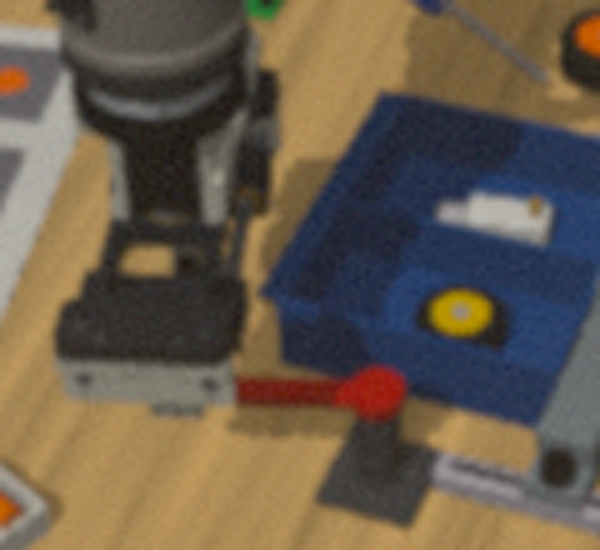

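View pics/wrist9.png

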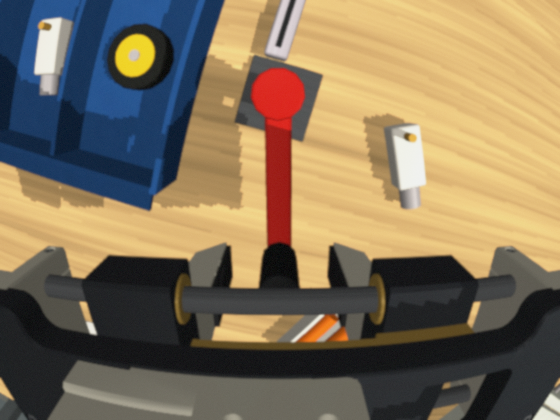

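The knob stands between the pads and the tips are about 75 mm up. I'll finish closing to 30 mm as a loose cage and swing along the arc.

arm_command:
  moves:
    - {"xyz": [0, 0, 0], "twist": [0, 0, 0], "grip": 0.35}
    - {"xyz": [0, 0, 0], "twist": [0, 0, 0], "grip": 0.35}
    - {"xyz": [0, 0, 0], "twist": [0, 0, 0], "grip": 0.35}
    - {"xyz": [0, 0, 0], "twist": [0, 0, 0], "grip": 0.35}
    - {"xyz": [0, -0.63, -0.02], "twist": [4, 0, 0], "grip": 0.35}
    - {"xyz": [0, -0.63, -0.02], "twist": [4, 0, 0], "grip": 0.35}
    - {"xyz": [0, -0.63, -0.02], "twist": [4, 0, 0], "grip": 0.35}
    - {"xyz": [0, -0.63, -0.02], "twist": [4, 0, 0], "grip": 0.35}
    - {"xyz": [0, -0.63, -0.02], "twist": [4, 0, 0], "grip": 0.35}
    - {"xyz": [0, -0.63, -0.02], "twist": [4, 0, 0], "grip": 0.35}

```text
time: 13.2
tool_pos: [548.2, 148.1, 99.0]
orientation: [57.6, 90.0, 46.9]
contact_force: [0.9, 0.5, -0.3]
width: 30.2
```

Run:
```python
from h import *
p,M,s=tool();print(s['time'],p.round(2),M[:,2].round(4),s['contact_force'],s['width'])
c=np.array([460,165]);v=p[:2]-c;print(np.hypot(*v),np.degrees(np.arctan2(v[1],v[0])),np.degrees(np.arctan2(M[1,2],M[0,2])))
for n in('side','wrist'): cv2.imwrite(f'pics/{n}10.png',optics.camera(n)[:,:,::-1])
```

```text
13.2 [548.21 148.13  99.  ] [ 9.826e-01 -1.857e-01  3.000e-04] [ 0.8802113   0.54386139 -0.34751548] 30.151495572280176
89.80620600334782 -10.825402989411547 -10.699286176372977
```

View pics/wrist10.png

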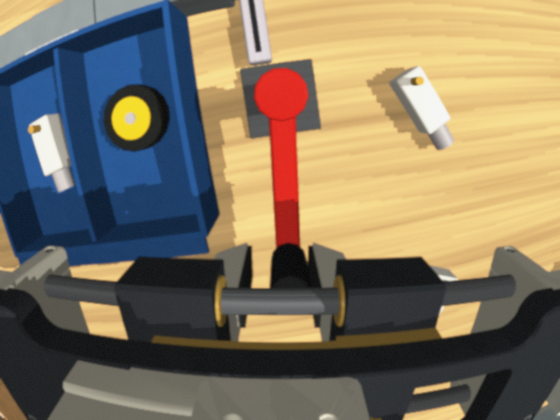

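The keeper follows the cage at radius 89.8 mm, with forces below 1 N.

arm_command:
  moves:
    - {"xyz": [0, -0.63, -0.02], "twist": [4, 0, 0], "grip": 0.35}
    - {"xyz": [0, -0.63, -0.02], "twist": [4, 0, 0], "grip": 0.35}
    - {"xyz": [0, -0.63, -0.02], "twist": [4, 0, 0], "grip": 0.35}
    - {"xyz": [0, -0.63, -0.02], "twist": [4, 0, 0], "grip": 0.35}
    - {"xyz": [0, -0.63, -0.02], "twist": [4, 0, 0], "grip": 0.35}
    - {"xyz": [0, -0.63, -0.02], "twist": [4, 0, 0], "grip": 0.35}
    - {"xyz": [0, -0.63, -0.02], "twist": [4, 0, 0], "grip": 0.35}
    - {"xyz": [0, -0.63, -0.02], "twist": [4, 0, 0], "grip": 0.35}
    - {"xyz": [0, -0.63, -0.02], "twist": [4, 0, 0], "grip": 0.35}
    - {"xyz": [0, -0.63, -0.02], "twist": [4, 0, 0], "grip": 0.35}
    - {"xyz": [0, -0.63, -0.02], "twist": [4, 0, 0], "grip": 0.35}
    - {"xyz": [0, -0.63, -0.02], "twist": [4, 0, 0], "grip": 0.35}

```text
time: 14.3
tool_pos: [506.7, 87.8, 99.1]
orientation: [95.5, 90.0, 36.9]
contact_force: [1.3, 1.2, -0.8]
width: 29.8
```

```bash
cat > st.py <<'E'
from h import *
p,M,s=tool();print(s['time'],p.round(2),s['contact_force'].round(2),s['wrist_torque'].round(2),s['width'])
c=np.array([460,165]);v=p[:2]-c;print(np.hypot(*v),np.degrees(np.arctan2(v[1],v[0])),np.degrees(np.arctan2(M[1,2],M[0,2])))
E
python3 st.py
```

```text
14.3 [506.65  87.82  99.12] [ 1.3   1.23 -0.82] [ 0.11 -0.05  0.01] 29.780478249508867
90.18787495108367 -58.84985267696487 -58.548407880249215
```

arm_command:
  moves:
    - {"xyz": [0, -0.63, -0.02], "twist": [4, 0, 0], "grip": 0.35}
    - {"xyz": [0, -0.63, -0.02], "twist": [4, 0, 0], "grip": 0.35}
    - {"xyz": [0, -0.63, -0.02], "twist": [4, 0, 0], "grip": 0.35}
    - {"xyz": [0, -0.63, -0.02], "twist": [4, 0, 0], "grip": 0.35}
    - {"xyz": [0, -0.63, -0.02], "twist": [4, 0, 0], "grip": 0.35}
    - {"xyz": [0, -0.63, -0.02], "twist": [4, 0, 0], "grip": 0.35}
    - {"xyz": [0, -0.63, -0.02], "twist": [4, 0, 0], "grip": 0.35}
    - {"xyz": [0, -0.32, -0.01], "twist": [2, 0, 0], "grip": 0.35}

```text
time: 14.97
tool_pos: [461.5, 74.4, 99.2]
orientation: [106.2, 90.0, 17.6]
contact_force: [1.2, 0.5, -0.9]
width: 29.9
```

```bash
python3 st.py;  python3 - <<'E'
from h import *
for n in('side','wrist'): cv2.imwrite(f'pics/{n}11.png',optics.camera(n)[:,:,::-1])
E
```

```text
14.9667 [461.53  74.45  99.19] [ 1.16  0.48 -0.94] [-0.01 -0.04  0.01] 29.917513571675403
90.56440084595691 -89.03126754237258 -88.54950663203074
```

View pics/wrist11.png

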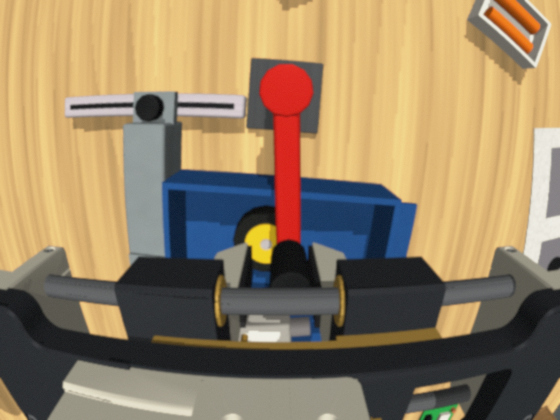

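arm_command:
  moves:
    - {"xyz": [0, -0.32, -0.01], "twist": [2, 0, 0], "grip": 0.35}
    - {"xyz": [0, -0.32, -0.01], "twist": [2, 0, 0], "grip": 0.35}
    - {"xyz": [0, -0.32, -0.01], "twist": [2, 0, 0], "grip": 0.35}
    - {"xyz": [0, -0.32, -0.01], "twist": [2, 0, 0], "grip": 0.35}

```text
time: 15.4
tool_pos: [449.6, 75.2, 99.2]
orientation: [104.6, 89.9, 8.2]
contact_force: [0.1, 0.9, -0.6]
width: 30.1
```

arm_command:
  moves:
    - {"xyz": [0, -0.16, 0], "twist": [1, 0, 0], "grip": 0.35}

```text
time: 15.48
tool_pos: [447.7, 75.3, 99.2]
orientation: [109.8, 90.0, 12.4]
contact_force: [0.9, -0.1, -0.1]
width: 29.9
```

arm_command:
  moves:
    - {"xyz": [0, -0.16, 0], "twist": [1, 0, 0], "grip": 0.35}

```text
time: 15.57
tool_pos: [446.2, 75.5, 99.1]
orientation: [109.6, 90.0, 11.2]
contact_force: [0.4, 1.4, 0.2]
width: 30.0
```

arm_command:
  moves:
    - {"xyz": [0, -0.16, 0], "twist": [1, 0, 0], "grip": 0.35}

```text
time: 15.65
tool_pos: [445.2, 75.7, 99.2]
orientation: [104.8, 89.9, 5.3]
contact_force: [6.4, 2.0, -3.5]
width: 30.1
```

The force rises to 6.4 N, so the keeper is at its stop. I'll open and lift straight up.

arm_command:
  moves:
    - {"xyz": [0, 0.1, 0], "twist": [0, 0, 0], "grip": -0.2}
    - {"xyz": [0, 0.2, 0], "twist": [0, 0, 0], "grip": -0.2}
    - {"xyz": [0, 0, 0], "twist": [0, 0, 0], "grip": -0.2}
    - {"xyz": [0, 0, 0], "twist": [0, 0, 0], "grip": -0.2}
    - {"xyz": [0, 0, 0], "twist": [0, 0, 0], "grip": -0.2}

```text
time: 16.07
tool_pos: [447.1, 75.0, 98.9]
orientation: [-84.9, 90.0, 175.6]
contact_force: [0.0, -0.0, -0.7]
width: 54.1
```

arm_command:
  moves:
    - {"xyz": [-1, 0, 0], "twist": [0, 0, 0], "grip": -0.2}
    - {"xyz": [-2, 0, 0], "twist": [0, 0, 0], "grip": -0.2}
    - {"xyz": [-2, 0, 0], "twist": [0, 0, 0], "grip": -0.2}
    - {"xyz": [-3, 0, 0], "twist": [0, 0, 0], "grip": -0.2}
    - {"xyz": [-3, 0, 0], "twist": [0, 0, 0], "grip": -0.2}
    - {"xyz": [-3, 0, 0], "twist": [0, 0, 0], "grip": -0.2}
    - {"xyz": [-3, 0, 0], "twist": [0, 0, 0], "grip": -0.2}
    - {"xyz": [0, 0, 0], "twist": [0, 0, 0], "grip": -0.2}

```text
time: 16.73
tool_pos: [449.5, 75.1, 274.6]
orientation: [99.9, 89.4, 0.4]
contact_force: [0.8, -0.2, 0.5]
width: 55.2
```

```bash
python3 st.py;  python3 - <<'E'
from h import *
p,M,s=tool();np.savez('w12.npz',p=p,M=M)
for n in('wrist','side','scene'): cv2.imwrite(f'pics/{n}12.png',optics.camera(n)[:,:,::-1])
crop('pics/side12.png',200,160,160,120,5,'pics/si12c.png')
crop('pics/scene12.png',140,130,260,190,3,'pics/sc12c.png')
E
```

```text
16.7333 [449.47  75.08 274.56] [ 0.81 -0.2   0.45] [-0.09 -0.02 -0.01] 55.21610000511616
90.53069143632347 -96.67948797385692 -99.4837682520426
```

View pics/wrist12.png

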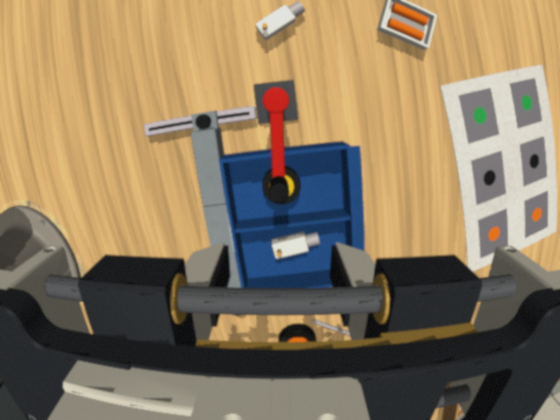

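View pics/si12c.png

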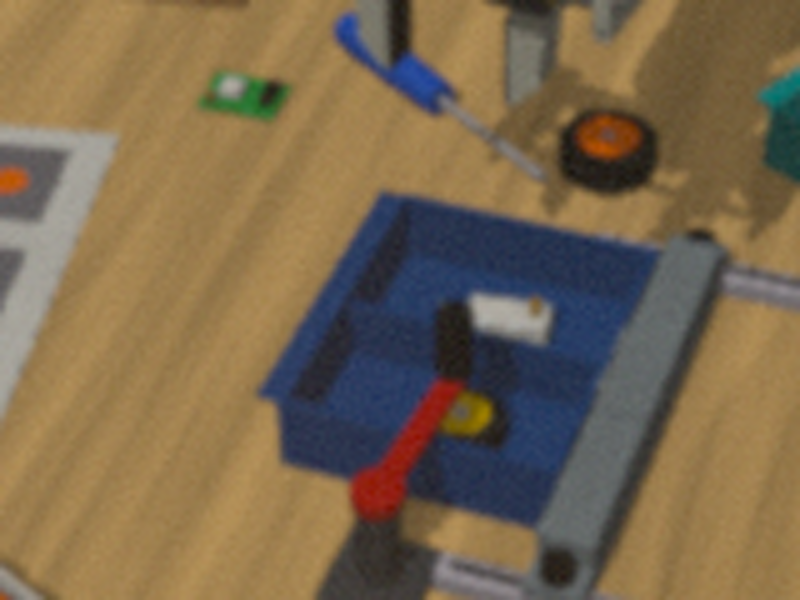

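View pics/sc12c.png

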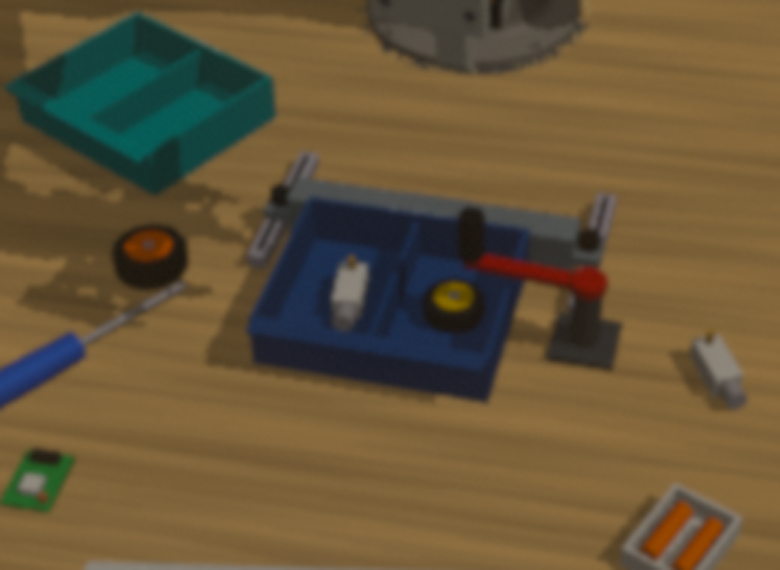

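The keeper now lies across the tray: the knob is at (279,187) in the wrist view and the arm is clear of it. I'll measure its angle and check for a gap at the bar.

Run:
```python
from h import *
d=np.load('w12.npz');p,M=d['p'],d['M']
a=wonz(276,100,66,p,M);k=wonz(279,187,104,p,M);print(a,k)
k2,e=tri((140+471/3,130+215/3),(200+455/5,160+308/5));print('knob2',k2,e)
for K in(k,k2):
    v=(K-a)[:2];print(np.hypot(*v),'keeper rad',-np.arctan2(v[1],v[0])-np.radians(3.1))
crop('pics/wrist12.png',180,100,200,200,3,'pics/w12c.png')
```

```text
[462.81636787 163.93876364  66.        ] [451.71256795  81.03725193 104.        ]
knob2 [447.89702318  74.48133428 103.39714589] 3.0257503020175824
83.6418257625103 keeper rad 1.649838336324934
90.69299043817317 keeper rad 1.6819460917393707
```

View pics/w12c.png

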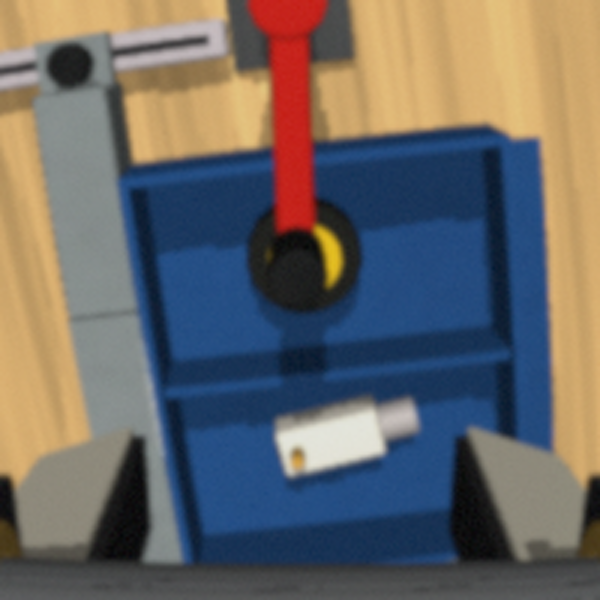

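The front lies flush along the bar with no visible gap, and the keeper is at about 1.65 rad, its stop. I'm handing in.

```bash
python3 -c "
from cell import job,ctrl
print(job.job_done(), ctrl.state()['time'])"
```

```text
the job is handed in; nothing more can be done
the job is handed in; nothing more can be done
```

The job is done and handed in at about 17 s, with no verdict reported back.

- **Tray:** I hooked the blue tray's far lip with two open fingertips and slid it home against the stop bar. The pull was about 5–7 N while sliding, and the highest reading at the bar was about 11 N. The force readings come only at the end of each move, so a brief higher peak in between would not have shown.
- **Keeper:** I guided the red keeper by its knob, loosely caged between the fingers, until it met its stop (about 6 N). Then I opened the gripper and lifted clear.

**Last checks:**
- The tray's front is flush along the bar with no gap visible, square to the bay and about 10 mm off its centre line.
- The wheel and gear motor are still in the tray.
- The keeper measures about 1.65–1.68 rad from two measurements; the stop is at 1.65.
- The other things on the table look unmoved.

**Not seen directly:** the yellow button is hidden behind the tray. I take it as pushed in from the flush front and the sharp rise in pull at the bar.

**Disagreements:** the fixed cameras differed by a few mm from each other and from the wrist camera. They also put the bay's angle at -1° to -3°, so I used the wrist camera's -3.1°.

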